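# Pack the microscope optics into the accessory caddy

## Robot

A 6-joint arm with a two-finger parallel gripper is mounted at the origin on the work surface. World frame = base frame: x ahead of the robot, y to its left, z up, the work surface at z = 0. Lengths are in m, angles in rad, forces in N, time in s.
With the tool pointing down it reaches from about 0.325 to 0.9 m from the base axis. Payload 6.1 kg.
Tool frame: the origin (TCP) lies at the very end of the fingers, on their centre line; the grasp point (between the pads) lies 19 mm behind it; y points along the fingers, x is the direction in which the jaws open and shut, and the axes are right-handed (so a half turn about y gives the same grasp; the last joint's range is limited). The gripper opens to 85 mm and grips with 20 to 120 N. Pads are 22 mm wide; open, the fingers measure 114 mm over their backs; the gripper's body (76 mm by 85 mm) begins 54 mm behind the grasp point. The pads swing forward as they close: fully open they stand 13 mm farther back than shut.
Start: joints at [1.116, 0.22, 1.526, -0, 1.395, -0.126], TCP at [0.202, 0.592, 0.231] pointing down, gripper open.
Joint ranges: [-2.98, 2.98], [-0.91, 2.08], [0.09, 2.57], [-1.24, 4.39], [0.2, 2.65], [-2.68, 2.68]. Speed limits (rad/s): [2.57, 2.57, 3.01, 3.14, 3.14, 3.14].

## Interface

Orientations are given as a unit quaternion [w, x, y, z].
In Python, from station import bot gives the robot as it stands.
- The arm moves only by the tool play_rows, never from a script. Its argument "motion" is one flat list of numbers, 5 for each row, row after row: the shift along the tool's x, y, z in mm, then the turn about the tool's y in rad, then the opening, from -1 (shut) to 1 (fully open). In form: [dx, dy, dz, roll, grip, dx, dy, dz, roll, grip, ...]. A call has 1 to 10 rows; each row is the pose to reach, as a shift and turn from the pose measured when the call began, along the tool's axes at that moment; what a row does not reach only later rows make up. A row lasts 1/12 s, in which the tool goes at most 41.7 mm and 7.16 degrees, less where a joint would pass 70% of its speed; a pose out of reach is approached as far as the arm can. A call with a gripper value outside its range is refused whole. The fingers move at their own pace and stop on an object; the grip force is fixed at half the most. Time passes only in rows, so rows that repeat a pose let the fingers close. It gives the time, the measured TCP pose, the force and the opening at its end, in the units of the state.
- bot.get_obs(): the state, without advancing time (a new reading comes with each control period).
- bot.get_image(name): name is "scene" or "top"; returns a dict with "img" (384x512x3 uint8, red, green, blue), "z_map" (384x512 float32, m along the optical axis (not along the pixel's ray), 0 where there is no reading), "camera_matrix" (3x3 intrinsics, pixels), "world_to_cam" (4x4, takes a point from world to camera coordinates). Camera axes: x right, y down, z forward; pixel columns grow to the right and rows downward; lengths in m; the calibration is good to about 2 mm. A picture is of the moment at which its call begins.
- bot.job_done(): hands the job in, once; it reports no verdict.
The state is a dict: "time": time; "q": joint angles; "qd": joint speeds; "joint_torque": joint torques, N m; "eef_pos": TCP position; "tcp_rot": TCP orientation; "force": force on the tool from outside, world axes, zero at the start; "ft_torque": the same for the moment, N m; "width": opening from 0.0 (shut) to 1.0 (fully open).
Only numpy, scipy, OpenCV 4.12 (cv2) and the standard library are available. Lean on these libraries where they do the work, as an engineer would, in place of code of your own. Each camera call takes 0.05 s, during which the arm holds its last target.

## Task

Put the microscope's optics away in the white caddy, one standing upright in each bay: the eyepiece in the bay next to the black loop handle, then, going away from the handle, the longest, the middle and the shortest objective. Leave the plain tube, the balance weight, the amber jar, the dish and the dropper bottle standing where they are, and knock nothing over.

Things in the scene. Friction and masses are not known exactly. Their poses are not given: they have to be found in the camera images.
- caddy: White open caddy, fixed, any yaw; 212 (x) x 78 (y) x 14 mm high. Walls and floor 4 mm thick: bay floor 4 mm, wall tops 14 mm above bench. Four equal bays in a row along its x, each 48 (x) x 70 (y) mm inside, centres at x = +78, +26, -26, -78, y = 0. A flat black loop handle, 52 mm wide, up to 13 mm high, sticks out of the +x end to x = 138. Origin: centre of underside, on the bench.
- objective_long: Loose, stands upright. Origin: centre of its underside; z up its axis; round, yaw means nothing. The longest, slimmest microscope objective: 74 mm high. Brass thread 22 mm diameter for the lowest 5 mm, then a straight steel barrel 26 mm in diameter up to 46 mm (grip here) with a black band, then a long cone narrowing to an 8 mm tip with a tiny dark lens. About 110 g.
- objective_middle: Loose, stands upright. Origin: centre of its underside; z up its axis; round, yaw means nothing. The middle microscope objective: 57 mm high. Brass thread 22 mm diameter for the lowest 5 mm, then a straight steel barrel 29 mm in diameter up to 42 mm (grip here) with a black band, then a cone narrowing to 15 mm with a dark lens. About 100 g.
- objective_short: Loose, stands upright. Origin: centre of its underside; z up its axis; round, yaw means nothing. The shortest, stoutest microscope objective: 42 mm high. Brass thread 22 mm diameter for the lowest 5 mm, then a straight steel barrel 32 mm in diameter up to 36 mm (grip here) with a black band, then a short cone to a broad 24 mm nose with a wide dark lens. About 90 g.
- eyepiece: Loose, stands upright. Origin: centre of its underside; z up its axis; round, yaw means nothing. Microscope eyepiece, 52 mm high: steel tube 23 mm in diameter for the lower 22 mm, black body 36 mm in diameter from 22 to 44 mm (grip here), rubber eye ring 31 mm in diameter above it, with a grey-blue lens 20 mm wide in the middle. About 90 g.
- spacer_tube: Loose, stands upright. Origin: centre of its underside; z up its axis; round, yaw means nothing. Look-alike, stays: plain straight steel tube, open through, 30 mm outside and 21 mm inside diameter, 48 mm high.
- balance_weight: Loose, stands upright. Origin: centre of its underside; z up its axis; round, yaw means nothing. Look-alike, stays: steel balance weight, 32 mm diameter body 32 mm high with a narrow neck and a 20 mm knob on top, no lens; 50 mm high in all.
- sample_jar: Loose, stands upright. Origin: centre of its underside; z up its axis; round, yaw means nothing. Look-alike, stays: amber glass jar 34 mm in diameter with a plain flat black lid 36 mm in diameter and no lens; 47 mm high.
- petri_dish: Loose, stands upright. Origin: centre of its underside; z up its axis; round, yaw means nothing. Bystander, stays: flat, pale, translucent lidded dish 64 mm in diameter, 15 mm high.
- dropper_bottle: Loose, stands upright. Origin: centre of its underside; z up its axis; round, yaw means nothing. Bystander, stays: amber glass bottle 34 mm in diameter with white neck and small rubber bulb; 75 mm high.
There are look-alikes about, which are no part of the job. Leave any green look-alike of the balance_weight alone. What is shaped like the objective_long but green is not meant.

How it is judged:
At the end, for the whole second after the job is handed in: From the handle: eyepiece, long, middle, short objective, each upright (0.12 rad), at rest, on its bay's floor (within 16 mm in x, 30 mm in y of its centre, under 8 mm up); tube, weight, jar, dish and dropper bottle upright (0.15 rad), at rest, within 25 mm of their starts (x of eyepiece in the frame of caddy between 0.062 and 0.094 m and y of eyepiece in the frame of caddy between -0.03 and 0.03 m and z of each of eyepiece, objective_long, objective_middle, objective_short in the frame of caddy below 0.008 m and angle between each of eyepiece, objective_long, objective_middle, objective_short's own z axis and vertical below 0.12 rad and linear speed of each of eyepiece, objective_long, objective_middle, objective_short, spacer_tube, balance_weight, sample_jar, petri_dish, dropper_bottle below 0.02 m/s and angular speed of each of eyepiece, objective_long, objective_middle, objective_short below 0.2 rad/s and x of objective_long in the frame of caddy between 0.01 and 0.042 m and y of objective_long in the frame of caddy between -0.03 and 0.03 m and x of objective_middle in the frame of caddy between -0.042 and -0.01 m and y of objective_middle in the frame of caddy between -0.03 and 0.03 m and x of objective_short in the frame of caddy between -0.094 and -0.062 m and y of objective_short in the frame of caddy between -0.03 and 0.03 m and distance of each of spacer_tube, balance_weight, sample_jar, petri_dish, dropper_bottle from where it was at the start of the episode below 0.025 m and angle between each of spacer_tube, balance_weight, sample_jar, petri_dish, dropper_bottle's own z axis and vertical below 0.15 rad); the robot touches nothing.
It fails at once if an objective, the eyepiece or another listed loose thing is knocked over (tilted by more than 1 rad) (angle between any of objective_long, objective_middle, objective_short, eyepiece, spacer_tube, balance_weight, sample_jar, petri_dish, dropper_bottle's own z axis and vertical above 1 rad).
It also fails if it takes over 128 s, if anything falls off the work surface, if the arm or the gripper's body presses on something with over 40 N, if the wrist force passes 120 N, or if a joint passes its speed limit or range.

## Working session

There is one attempt and no reset: what is moved stays moved. The work goes in short steps, Python scripts to look and compute and a tool call to move; the robot and the scene stay as the last step left them, time stands still between calls to the robot, and variables do not carry over. Pictures are saved under pics/ and viewed, and the job is handed in when it is done.

Besides the shell and the picture viewer there is one more tool, called after "Emit:" by a JSON object that holds its "api" and its "payload". play_rows: Moves the arm, as the interface text tells. Its arguments: {"type":"object","properties":{"motion":{"type":"array","items":{"type":"number"}}},"required":["motion"]}

```bash
mkdir -p pics; ls; python3 - <<'E'
from station import bot
import cv2,numpy as np
print(bot.get_obs())
for n in("scene","top"):
    d=bot.get_image(n); cv2.imwrite(f"pics/{n}0.png",cv2.cvtColor(d["img"],cv2.COLOR_RGB2BGR))
    np.savez(f"{n}0.npz",**d); print(n,d["camera_matrix"],d["world_to_cam"])
E
```

```text
pics
{'time': 0.0, 'q': array([ 1.11589671e+00,  2.21239145e-01,  1.52765394e+00,  2.07568792e-05,
        1.39468676e+00, -1.26104137e-01]), 'qd': array([-0.00017975, -0.00014237, -0.00097886,  0.00033192, -0.00063704,
        0.0001738 ]), 'joint_torque': array([ 3.83369452e-04, -4.96892309e+01, -3.89394164e+01, -2.63034544e-04,
        1.11040275e-02,  2.15925019e-05]), 'eef_pos': array([0.20153914, 0.59095798, 0.23016851]), 'tcp_rot': array([-0.5747608 ,  0.57541545,  0.41080647, -0.4120499 ]), 'force': array([ 0.11048436, -0.38671876,  0.18633958]), 'ft_torque': array([-0.00713066,  0.0055169 , -0.027735  ]), 'width': 0.9985391060036611}
scene [[423.54903856   0.         262.88402832]
 [  0.         423.54903856 189.10857673]
 [  0.           0.           1.        ]] [[ 0.22791308  0.97349691 -0.01895777 -0.17670746]
 [ 0.59571714 -0.15481607 -0.78813265 -0.26530432]
 [-0.77017967  0.16833227 -0.6152134   1.29629226]
 [ 0.          0.          0.          1.        ]]
top [[474.34581655   0.         259.99328951]
 [  0.         474.34581655 199.87631797]
 [  0.           0.           1.        ]] [[-0.01664569 -0.99985967 -0.00188682  0.06018282]
 [-0.97766635  0.01667156 -0.20950076  0.49000441]
 [ 0.20950281 -0.0016426  -0.97780666  1.01200448]
 [ 0.          0.          0.          1.        ]]
```

View pics/scene0.png

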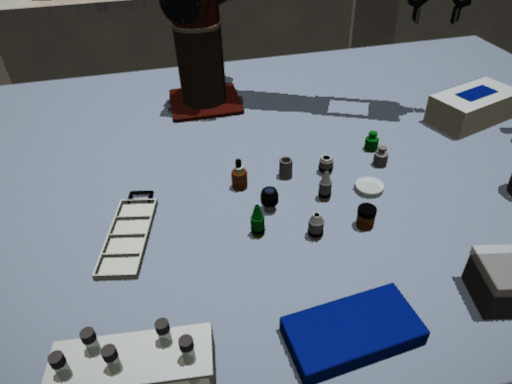

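View pics/top0.png

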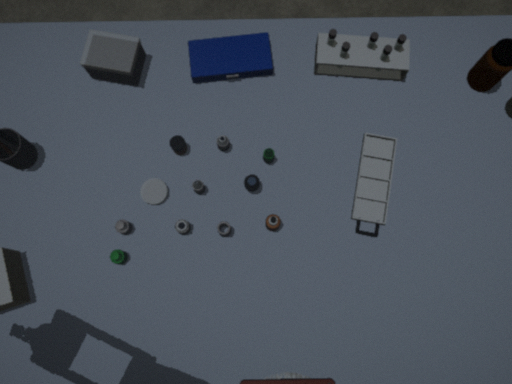

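```bash
python3 - <<'E'
import cv2
a=cv2.imread("pics/scene0.png")[120:250,220:400]
b=cv2.imread("pics/top0.png")[120:280,90:300]
a=cv2.convertScaleAbs(a,alpha=1.8);b=cv2.convertScaleAbs(b,alpha=1.8)
cv2.imwrite("pics/sc.png",cv2.resize(a,None,fx=4.4,fy=4.4,interpolation=cv2.INTER_CUBIC))
cv2.imwrite("pics/tc.png",cv2.resize(b,None,fx=3.7,fy=3.7,interpolation=cv2.INTER_CUBIC))
E
```

```text
(no output)
```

View pics/sc.png

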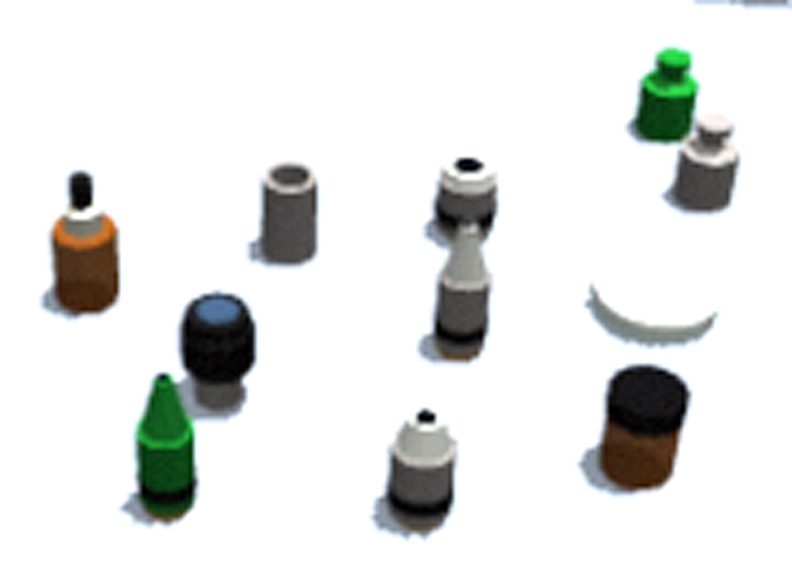

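View pics/tc.png

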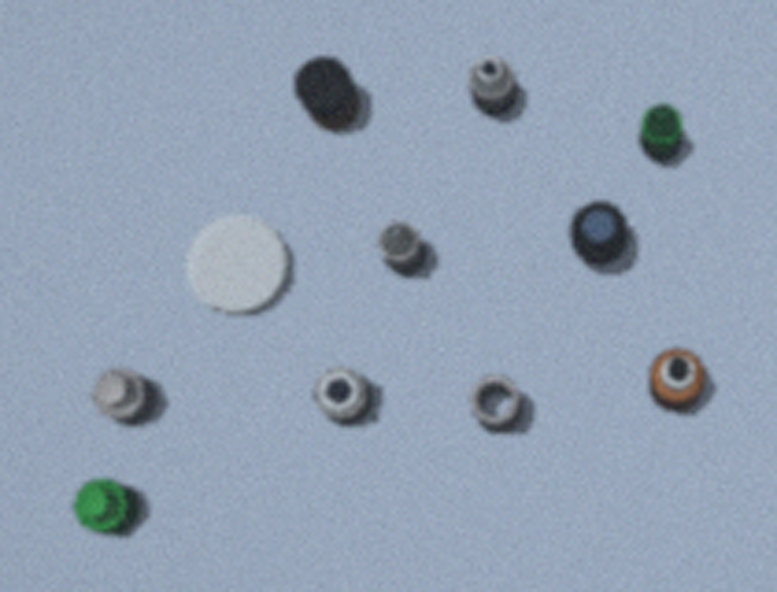

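```bash
cat > h.py <<'E'
import numpy as np,cv2
from scipy.optimize import least_squares
def cloud(d):
    z=d["z_map"];K=d["camera_matrix"];v,u=np.mgrid[:z.shape[0],:z.shape[1]]
    c=np.stack([(u-K[0,2])/K[0,0]*z,(v-K[1,2])/K[1,1]*z,z],-1)
    T=np.linalg.inv(d["world_to_cam"]); return c@T[:3,:3].T+T[:3,3]
def ray(d,u,v,h):
    K=d["camera_matrix"];T=np.linalg.inv(d["world_to_cam"])
    r=T[:3,:3]@np.array([(u-K[0,2])/K[0,0],(v-K[1,2])/K[1,1],1]);o=T[:3,3]
    return (o+r*(h-o[2])/r[2])[:2]
N={"jar":(178,144,.047),"mid":(223,141,.057),"long":(198,185,.06),"eye":(252,182,.052),"dish":(154,191,.015),"short":(183,226,.042),"tube":(224,229,.048),"drop":(273,220,.07),"wt":(121,225,.05),"glong":(269,154,.06),"gwt":(117,255,.05)}
E
python3 - <<'E'
from h import *
S=dict(np.load("scene0.npz"));T=dict(np.load("top0.npz"))
cs,ct=cloud(S).reshape(-1,3),cloud(T).reshape(-1,3)
R={"mid":(.0145,.01,.042),"long":(.013,.01,.046),"eye":(.018,.024,.042),"short":(.016,.01,.036),"tube":(.015,.01,.046),"jar":(.017,.005,.03),"drop":(.017,.005,.035),"wt":(.016,.005,.03),"dish":(.032,.003,.013),"glong":(.013,.01,.046),"gwt":(.016,.005,.03)}
for n,(u,v,h) in N.items():
    p=ray(T,u,v,h);r,a,b=R[n]
    for lab,c in(("s",cs),("t",ct)):
        m=(np.hypot(*(c[:,:2]-p).T)<r+.02)
        q=c[m]; top=q[:,2].max(); q=q[(q[:,2]>a)&(q[:,2]<b)]
        if len(q)<8: print(n,lab,p.round(3),"few",len(q),top);continue
        f=least_squares(lambda x:np.hypot(q[:,0]-x[0],q[:,1]-x[1])-r,p,loss="soft_l1",f_scale=.002)
        print(n,lab,"ray",p.round(3),"fit",f.x.round(4),len(q),"rms",np.sqrt(np.mean(f.fun**2)).round(4),"top",top.round(3))
for lab,c in(("s",cs),("t",ct)):
    m=(c[:,0]>.2)&(c[:,0]<.7)&(c[:,1]>-.4)&(c[:,1]<-.1); print(lab,"bench z",np.median(c[m,2]))
    hsv=None
# caddy
for lab,D in(("s",S),("t",T)):
    c=cloud(D); hs=cv2.cvtColor(D["img"],cv2.COLOR_RGB2HSV)
    m=(c[...,2]>.010)&(c[...,2]<.018)&(c[...,0]>.25)&(c[...,0]<.62)&(c[...,1]<-.13)&(c[...,1]>-.35)
    q=c[m]; q=q[:, :2].astype(np.float32)
    print(lab,len(q),cv2.minAreaRect(q), q.mean(0),q.min(0),q.max(0))
E
```

```text
jar s ray [0.627 0.239] fit [0.6324 0.2408] 171 rms 0.0009 top 0.05
jar t ray [0.627 0.239] fit [0.6334 0.2442] 54 rms 0.0021 top 0.053
mid s ray [0.629 0.134] fit [0.6363 0.136 ] 200 rms 0.001 top 0.059
mid t ray [0.629 0.134] fit [0.6373 0.1386] 71 rms 0.0009 top 0.06
long s ray [0.526 0.19 ] fit [0.5304 0.1922] 173 rms 0.0011 top 0.074
long t ray [0.526 0.19 ] fit [0.5313 0.195 ] 67 rms 0.0008 top 0.077
eye s ray [0.533 0.069] fit [0.5363 0.0688] 118 rms 0.0012 top 0.055
eye t ray [0.533 0.069] fit [0.5375 0.0716] 34 rms 0.001 top 0.057
dish s ray [0.524 0.299] fit [0.5246 0.2993] 111 rms 0.0044 top 0.017
dish t ray [0.524 0.299] fit [0.5275 0.302 ] 176 rms 0.0126 top 0.02
short s ray [0.436 0.225] fit [0.4385 0.228 ] 128 rms 0.0015 top 0.044
short t ray [0.436 0.225] fit [0.4393 0.2312] 57 rms 0.0011 top 0.047
tube s ray [0.427 0.133] fit [0.4312 0.1325] 204 rms 0.0022 top 0.05
tube t ray [0.427 0.133] fit [0.4296 0.1345] 70 rms 0.0026 top 0.052
drop s ray [0.442 0.024] fit [0.444  0.0224] 168 rms 0.0011 top 0.075
drop t ray [0.442 0.024] fit [0.4451 0.0256] 29 rms 0.0006 top 0.0
[... 155 characters left out ...]
5 0.03 ] fit [0.6028 0.029 ] 200 rms 0.001 top 0.076
glong t ray [0.595 0.03 ] fit [0.6036 0.0316] 58 rms 0.0007 top 0.077
gwt s ray [0.373 0.368] fit [0.3724 0.372 ] 114 rms 0.0013 top 0.051
gwt t ray [0.373 0.368] fit [0.3736 0.3755] 59 rms 0.003 top 0.053
s bench z -0.0003026283044857414
t bench z 0.00012646699431284603
s 747 ((0.52091383934021, -0.2138899266719818), (0.07992497831583023, 0.21628202497959137), 78.41729736328125) [ 0.5215291  -0.21530889] [ 0.4121991 -0.2731471] [ 0.6199188  -0.16088854]
t 616 ((0.5210524201393127, -0.2109420895576477), (0.07933204621076584, 0.21666710078716278), 78.28190612792969) [ 0.5060582  -0.20907024] [ 0.41264212 -0.26926968] [ 0.6196913 -0.1578166]
```

```bash
cat >> h.py <<'E'
from scipy.spatial.transform import Rotation as Ro
C=np.array([.521,-.2125]);ux=np.array([-.979,.202]);uy=np.array([-.202,-.979])
OBJ={"eye":(.537,.0702),"long":(.5308,.1936),"mid":(.6368,.1373),"short":(.4389,.2296)}
BAY={"eye":C+.078*ux,"long":C+.026*ux,"mid":C-.026*ux,"short":C-.078*ux}
def go(xy,z):
    from station import bot
    o=bot.get_obs();w,x,y,zz=o["tcp_rot"];M=Ro.from_quat([x,y,zz,w]).as_matrix()
    s=M.T@(np.array([*xy,z])-o["eef_pos"])*1000
    # turn about tool y so tool x is along +-uy
    best=[]
    for sg in(1,-1):
        t=M.T@np.array([*(sg*uy),0]); best.append(np.arctan2(-t[2],t[0]))
    print("shift",s.round(1),"roll opts",np.round(best,3),"tcp",o["eef_pos"].round(4),"q",o["q"].round(2),"ydown",M[:,1].round(3),"w",round(o["width"],3),"F",o["force"].round(1),"t",o["time"])
E
python3 - <<'E'
from h import *
print(BAY)
go(OBJ["eye"],.15)
T=dict(np.load("top0.npz"));K=T["camera_matrix"];W=T["world_to_cam"];im=cv2.cvtColor(T["img"],cv2.COLOR_RGB2BGR)
im=cv2.resize(im,None,fx=3,fy=3)
def pr(x,y,z):
    p=W@[*(C+x*ux+y*uy),z,1];return int(3*(K[0,0]*p[0]/p[2]+K[0,2])+1),int(3*(K[1,1]*p[1]/p[2]+K[1,2])+1)
for x,y,z in[(.106,.039,.014),(.106,-.039,.014),(-.106,.039,.014),(-.106,-.039,.014),(.138,0,.01),(.078,0,.004),(.026,0,.004),(-.026,0,.004),(-.078,0,.004)]: cv2.circle(im,pr(x,y,z),4,(0,0,255),1)
cv2.imwrite("pics/cad.png",im[360:750,980:1280])
E
```

```text
{'eye': array([ 0.444638, -0.196744]), 'long': array([ 0.495546, -0.207248]), 'mid': array([ 0.546454, -0.217752]), 'short': array([ 0.597362, -0.228256])}
shift [-384.5   80.9 -485.7] roll opts [ 3.016 -0.125] tcp [0.2016 0.591  0.2303] q [ 1.12  0.22  1.53 -0.    1.39 -0.13] ydown [-0.001 -0.002 -1.   ] w 1.0 F [ 0.4 -0.3  0.3] t 0.1
```

View pics/cad.png

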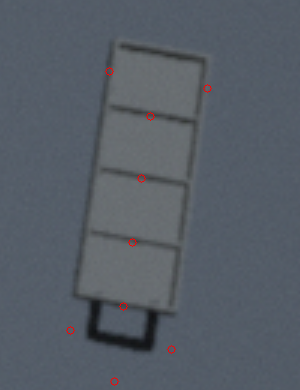

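```bash
python3 - <<'E'
from h import *
S=dict(np.load("scene0.npz"));T=dict(np.load("top0.npz"))
for lab,D in(("s",S),("t",T)):
    c=cloud(D); g=D["img"].min(-1); hs=cv2.cvtColor(D["img"],cv2.COLOR_RGB2HSV)
    m=(c[...,2]>.009)&(c[...,2]<.02)&(c[...,0]>.25)&(c[...,0]<.72)&(c[...,1]<-.13)&(c[...,1]>-.38)
    print(lab,m.sum(),cv2.minAreaRect(c[m][:,:2].astype(np.float32)))
    # by colour: low saturation bright outline, ray onto wall-top plane
    w=((hs[...,1]<45)&(c[...,0]>.3)&(c[...,0]<.72)&(c[...,1]<-.13)&(c[...,1]>-.36)).astype(np.uint8)
    w=cv2.morphologyEx(w,cv2.MORPH_OPEN,np.ones((3,3)));w=cv2.morphologyEx(w,cv2.MORPH_CLOSE,np.ones((5,5)))
    k=max(cv2.findContours(w,0,2)[0],key=cv2.contourArea)
    P=np.array([ray(D,u,v,.012) for u,v in k[:,0]],np.float32)
    print("  colour",cv2.minAreaRect(P),cv2.contourArea(k))
E
```

```text
s 1088 ((0.5358124375343323, -0.21694347262382507), (0.07992497831583023, 0.2466984987258911), 78.41729736328125)
  colour ((0.524918794631958, -0.24208113551139832), (0.41218096017837524, 0.2258986085653305), 0.009780867956578732) 16663.0
t 809 ((0.5352600812911987, -0.21360115706920624), (0.0803680270910263, 0.24549028277397156), 78.06678771972656)
  colour ((0.5491846799850464, -0.21799340844154358), (0.08412684500217438, 0.21779605746269226), 78.42156219482422) 3022.0
```

```bash
sed -i 's/C=np.array(\[.521,-.2125\])/C=np.array([.551,-.218])/; s/-.2125\]/-.218]/' h.py; grep -n "^C=" h.py
python3 - <<'E'
from h import *
print(BAY)
T=dict(np.load("top0.npz"));K=T["camera_matrix"];W=T["world_to_cam"];im=cv2.cvtColor(T["img"],cv2.COLOR_RGB2BGR)
im=cv2.resize(im,None,fx=3,fy=3)
def pr(x,y,z):
    p=W@[*(C+x*ux+y*uy),z,1];return int(3*(K[0,0]*p[0]/p[2]+K[0,2])+1),int(3*(K[1,1]*p[1]/p[2]+K[1,2])+1)
for x,y,z in[(.106,.039,.014),(.106,-.039,.014),(-.106,.039,.014),(-.106,-.039,.014),(.138,0,.01),(.078,0,.004),(.026,0,.004),(-.026,0,.004),(-.078,0,.004)]: cv2.circle(im,pr(x,y,z),4,(0,0,255),1)
cv2.imwrite("pics/cad2.png",im[360:750,980:1280])
E
```

```text
13:C=np.array([.551,-.218]);ux=np.array([-.979,.202]);uy=np.array([-.202,-.979])
{'eye': array([ 0.474638, -0.202244]), 'long': array([ 0.525546, -0.212748]), 'mid': array([ 0.576454, -0.223252]), 'short': array([ 0.627362, -0.233756])}
```

View pics/cad2.png

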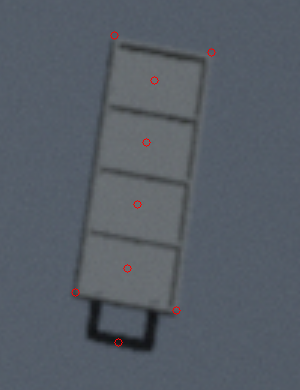

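Emit:
{"api": "play_rows", "payload": {"motion": [-30,0,-40,-0.06,1,-64,0,-80,-0.125,1,-96,0,-120,-0.125,1,-128,0,-160,-0.125,1,-160,0,-200,-0.125,1,-192,0,-242,-0.125,1,-224,0,-283,-0.125,1,-256,0,-323,-0.125,1,-288,0,-364,-0.125,1,-320,0,-404,-0.125,1]}}

```text
time: 0.93
eef_pos: [0.4273, 0.239, 0.2305]
tcp_rot: [-0.548, 0.548, 0.446, -0.447]
force: [1.3, 1.0, 0.3]
width: 1.001
```

```bash
python3 -c "
from h import *
go(OBJ['eye'],.11)"
```

```text
shift [-143.   120.6 -141.6] roll opts [ 3.141 -0.   ] tcp [0.4273 0.239  0.2305] q [ 0.35 -0.11  1.87 -0.    1.38 -1.02] ydown [-0.001 -0.002 -1.   ] w 1.001 F [1.3 1.  0.3] t 0.9333
```

Emit:
{"api": "play_rows", "payload": {"motion": [-29,0,-29,0,1,-57,10,-57,0,1,-86,40,-86,0,1,-114,70,-114,0,1,-135,100,-134,0,1,-143,120,-142,0,1,-143,120,-142,0,1,-143,120,-142,0,1]}}

```text
time: 1.6
eef_pos: [0.5354, 0.0689, 0.1076]
tcp_rot: [0.55, -0.548, -0.444, 0.448]
force: [0.5, 0.3, 0.1]
width: 1.001
```

```bash
python3 -c "
from h import *
go(OBJ['eye'],.012)
from station import bot
for n in('scene','top'):
  d=bot.get_image(n); cv2.imwrite('pics/a_%s.png'%n,cv2.cvtColor(d['img'],cv2.COLOR_RGB2BGR))
"
```

```text
shift [ 1.8 95.6 -2. ] roll opts [ 3.139e+00 -3.000e-03] tcp [0.5354 0.0689 0.1076] q [-0.02  0.15  1.85 -0.    1.15 -1.38] ydown [-0.007 -0.001 -1.   ] w 1.001 F [0.5 0.3 0.1] t 1.6
```

View pics/a_scene.png

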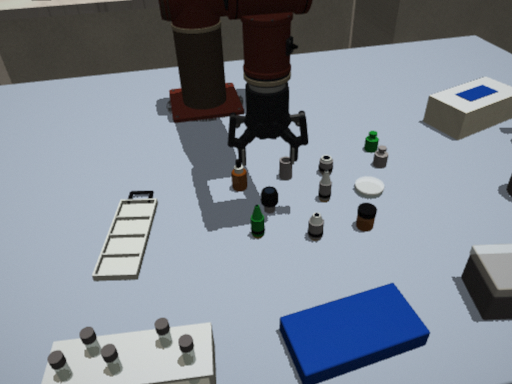

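Emit:
{"api": "play_rows", "payload": {"motion": [1,20,-1,0,1,2,40,-2,0,1,2,60,-2,0,1,2,80,-2,0,1,2,92,-2,0,1,2,96,-2,0,1,2,96,-2,0,1,2,96,-2,0,1]}}

```text
time: 2.37
eef_pos: [0.5408, 0.0724, 0.0166]
tcp_rot: [-0.547, 0.549, 0.447, -0.447]
force: [0.1, -0.2, -0.3]
width: 1.001
```

```bash
python3 -c "
from h import *
go(OBJ['eye'],.012)
from station import bot
for n in('scene','top'):
  d=bot.get_image(n); im=cv2.cvtColor(d['img'],cv2.COLOR_RGB2BGR)
  im=im[120:250,200:350] if n=='scene' else im[120:250,180:330]
  cv2.imwrite('pics/b_%s.png'%n,cv2.convertScaleAbs(cv2.resize(im,None,fx=4,fy=4,interpolation=2),alpha=1.6))
"
```

```text
shift [-2.9  4.6  3.3] roll opts [-3.141  0.   ] tcp [0.5408 0.0724 0.0166] q [-0.01  0.29  1.88 -0.    0.96 -1.38] ydown [ 0.001 -0.001 -1.   ] w 1.001 F [ 0.1 -0.2 -0.3] t 2.3667
```

View pics/b_scene.png

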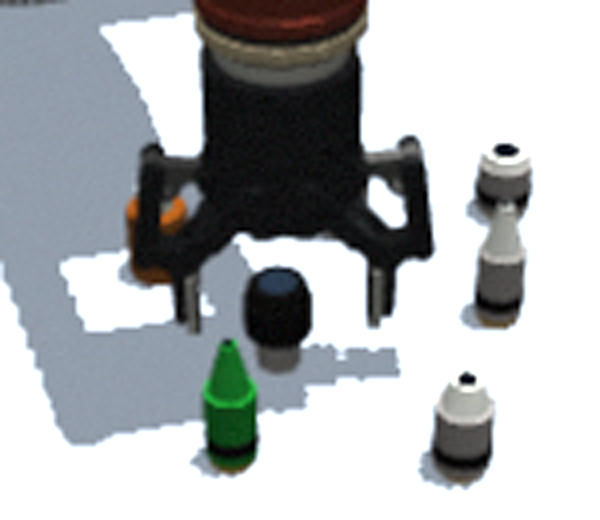

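Emit:
{"api": "play_rows", "payload": {"motion": [-3,5,3,0,1,-3,5,3,0,1,-3,5,3,0,-1,-3,5,3,0,-1,-3,5,3,0,-1,-3,5,3,0,-1,-3,5,3,0,-1,-3,5,3,0,-1,-3,5,3,0,-1,-3,5,3,0,-1]}}

```text
time: 3.3
eef_pos: [0.538, 0.0697, 0.0122]
tcp_rot: [-0.547, 0.549, 0.447, -0.446]
force: [-0.7, 0.1, 3.4]
width: 0.404
```

```bash
python3 -c "
from h import *
go(OBJ['eye'],.15)
from station import bot
for n in('scene','top'):
  d=bot.get_image(n); im=cv2.cvtColor(d['img'],cv2.COLOR_RGB2BGR)
  im=im[120:250,200:350] if n=='scene' else im[120:250,180:330]
  cv2.imwrite('pics/c_%s.png'%n,cv2.convertScaleAbs(cv2.resize(im,None,fx=4,fy=4,interpolation=2),alpha=1.6))
"
```

```text
shift [   0.2 -137.8    0.7] roll opts [-3.142  0.   ] tcp [0.538  0.0697 0.0122] q [-0.02  0.29  1.89 -0.    0.95 -1.38] ydown [ 0.003 -0.001 -1.   ] w 0.404 F [-0.7  0.1  3.4] t 3.3
```

View pics/c_scene.png

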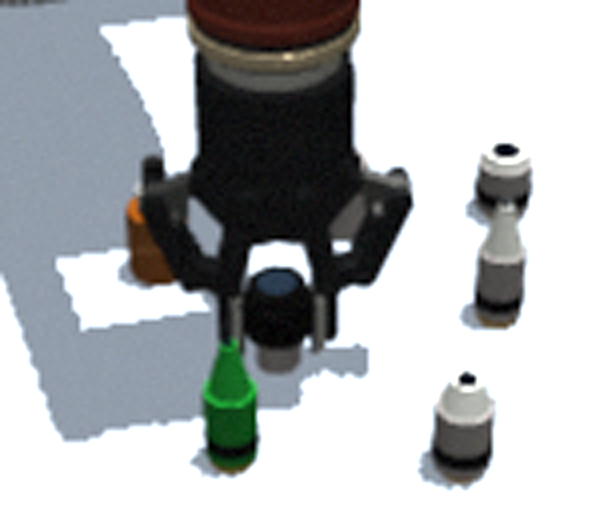

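Emit:
{"api": "play_rows", "payload": {"motion": [0,0,0,0,-1,0,-10,0,0,-1,0,-25,0,0,-1,0,-45,0,0,-1,0,-65,0,0,-1,0,-85,0,0,-1,0,-105,0,0,-1,0,-120,0,0,-1,0,-125,0,0,-1,0,-125,0,0,-1]}}

```text
time: 4.23
eef_pos: [0.5386, 0.07, 0.1389]
tcp_rot: [-0.546, 0.55, 0.448, -0.445]
force: [0.6, 0.3, -1.3]
width: 0.402
```

```bash
python3 -c "
from h import *
go(BAY['eye'],.137)"
```

```text
shift [-279.5    1.9    7.7] roll opts [-3.141  0.   ] tcp [0.5386 0.07   0.1389] q [-0.02  0.11  1.83 -0.    1.19 -1.38] ydown [ 0.006 -0.001 -1.   ] w 0.402 F [ 0.6  0.3 -1.3] t 4.2333
```

Emit:
{"api": "play_rows", "payload": {"motion": [-12,0,0,0,-1,-40,0,1,0,-1,-75,0,2,0,-1,-112,0,3,0,-1,-150,0,4,0,-1,-187,0,5,0,-1,-222,0,6,0,-1,-252,1,7,0,-1,-272,2,8,0,-1,-280,2,8,0,-1]}}

```text
time: 5.07
eef_pos: [0.4718, -0.2054, 0.1351]
tcp_rot: [-0.548, 0.55, 0.446, -0.445]
force: [-0.1, 0.6, -1.0]
width: 0.403
```

Emit:
{"api": "play_rows", "payload": {"motion": [0,0,0,0,-1,0,0,0,0,-1,0,0,0,0,-1]}}

```text
time: 5.32
eef_pos: [0.4712, -0.2044, 0.1342]
tcp_rot: [-0.549, 0.549, 0.446, -0.445]
force: [0.8, -0.1, -0.8]
width: 0.406
```

```bash
python3 -c "
from h import *
go(BAY['eye'],.017)
from station import bot
for n in('scene','top'):
  d=bot.get_image(n); im=cv2.cvtColor(d['img'],cv2.COLOR_RGB2BGR)
  cv2.imwrite('pics/d_%s.png'%n,cv2.convertScaleAbs(im,alpha=1.6))
"
```

```text
shift [  2.7 117.2  -2.7] roll opts [ 3.139e+00 -3.000e-03] tcp [ 0.4712 -0.2044  0.1342] q [-0.56  0.05  1.91  0.    1.19 -1.93] ydown [ 0.001  0.001 -1.   ] w 0.406 F [ 0.8 -0.1 -0.8] t 5.3167
```

View pics/d_scene.png

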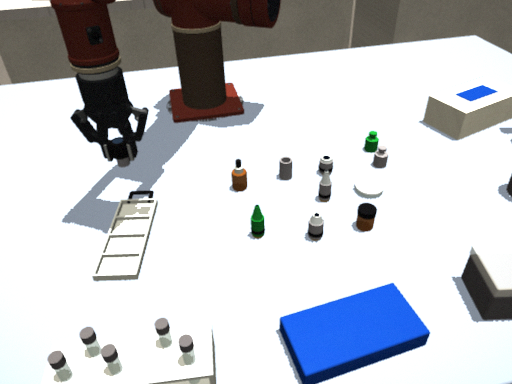

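Eyepiece is held at (122,152), above the handle-end bay. I'll descend to about 4 mm above the floor level, then check.

Emit:
{"api": "play_rows", "payload": {"motion": [1,15,-1,0,-1,2,35,-2,0,-1,3,55,-3,0,-1,3,75,-3,0,-1,3,92,-3,0,-1,3,104,-3,0,-1,3,110,-3,0,-1,3,113,-3,0,-1,3,113,-3,0,-1]}}

```text
time: 6.17
eef_pos: [0.4758, -0.2015, 0.0217]
tcp_rot: [-0.548, 0.549, 0.447, -0.446]
force: [-0.9, 0.4, -0.9]
width: 0.403
```

```bash
python3 -c "
from h import *
go(BAY['eye'],.0165)
from station import bot
for n in('scene','top'):
  d=bot.get_image(n); im=cv2.cvtColor(d['img'],cv2.COLOR_RGB2BGR)
  im=im[120:290,60:220] if n=='scene' else im[120:250,300:450]
  cv2.imwrite('pics/e_%s.png'%n,cv2.convertScaleAbs(cv2.resize(im,None,fx=4,fy=3.5,interpolation=2),alpha=1.6))
"
```

```text
shift [-0.9  5.2  1. ] roll opts [ 3.141e+00 -1.000e-03] tcp [ 0.4758 -0.2015  0.0217] q [-0.55  0.22  1.96  0.    0.96 -1.92] ydown [ 0.002  0.    -1.   ] w 0.403 F [-0.9  0.4 -0.9] t 6.1667
```

View pics/e_scene.png

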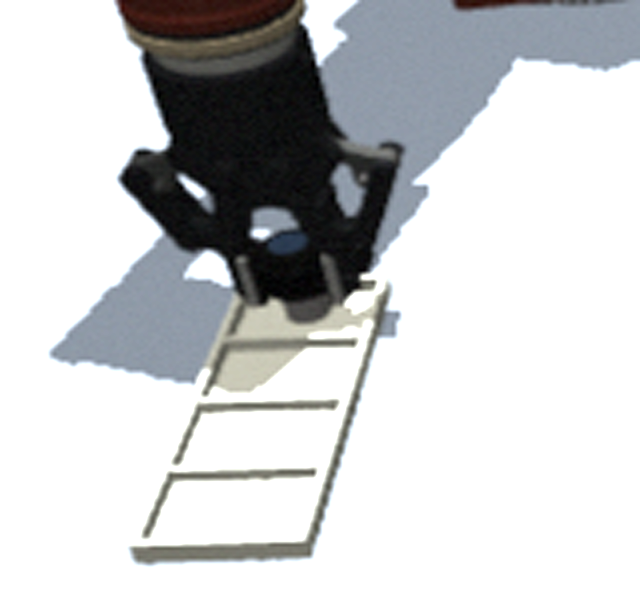

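View pics/e_top.png

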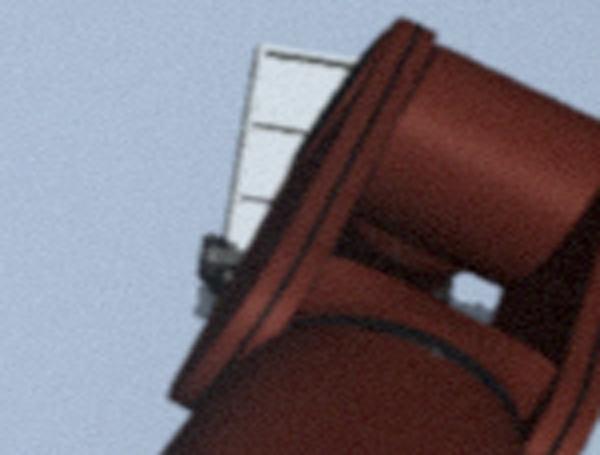

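Emit:
{"api": "play_rows", "payload": {"motion": [-1,2,1,0,-1,-1,4,1,0,-1,-1,5,1,0,-1,-1,5,1,0,-1,-1,5,1,0,-1]}}

```text
time: 6.68
eef_pos: [0.4752, -0.203, 0.0177]
tcp_rot: [-0.547, 0.55, 0.447, -0.445]
force: [0.5, 0.8, -1.3]
width: 0.404
```

Emit:
{"api": "play_rows", "payload": {"motion": [0,1,0,0,-1,0,2,0,0,-1,0,2,0,0,-1]}}

```text
time: 6.93
eef_pos: [0.4755, -0.2032, 0.0162]
tcp_rot: [-0.547, 0.55, 0.447, -0.445]
force: [-1.2, 1.6, 2.8]
width: 0.405
```

Emit:
{"api": "play_rows", "payload": {"motion": [0,0,0,0,0,0,0,0,0,0.2,0,0,0,0,0.5,0,0,0,0,0.6,0,-10,0,0,0.6,0,-30,0,0,0.6,0,-55,0,0,1,0,-80,0,0,1,0,-105,0,0,1,0,-120,0,0,1]}}

```text
time: 7.77
eef_pos: [0.4762, -0.2037, 0.14]
tcp_rot: [-0.546, 0.551, 0.448, -0.445]
force: [0.8, -0.4, 0.6]
width: 1.003
```

```bash
python3 -c "
from h import *
go(OBJ['long'],.13)
from station import bot
for n in('scene','top'):
  d=bot.get_image(n); im=cv2.cvtColor(d['img'],cv2.COLOR_RGB2BGR)
  im=im[120:290,60:220] if n=='scene' else im[120:250,300:450]
  cv2.imwrite('pics/f_%s.png'%n,cv2.convertScaleAbs(cv2.resize(im,None,fx=4,fy=3.5,interpolation=2),alpha=1.6))
"
```

```text
shift [400.1   9.1  27.4] roll opts [ 3.14e+00 -1.00e-03] tcp [ 0.4762 -0.2037  0.14  ] q [-0.56  0.04  1.9   0.    1.19 -1.92] ydown [ 0.007 -0.003 -1.   ] w 1.003 F [ 0.8 -0.4  0.6] t 7.7667
```

View pics/f_scene.png

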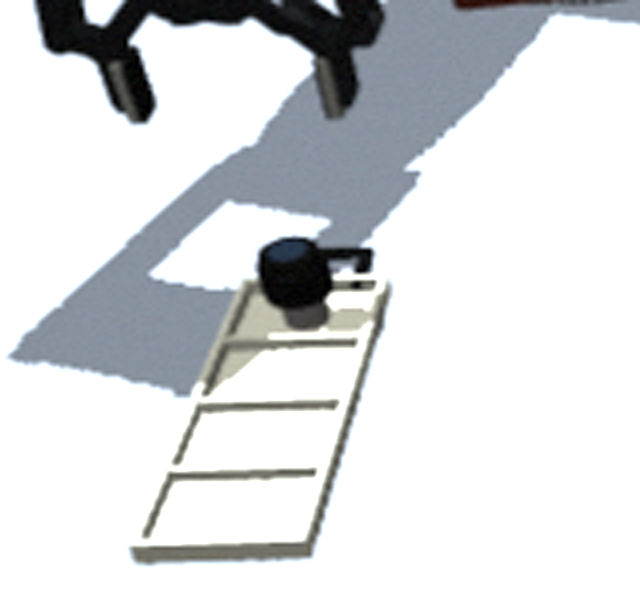

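Emit:
{"api": "play_rows", "payload": {"motion": [40,0,3,0,1,80,0,5,0,1,121,0,8,0,1,162,0,11,0,1,203,0,14,0,1,244,0,17,0,1,285,0,20,0,1,326,0,22,0,1,367,0,25,0,1,395,5,27,0,1]}}

```text
time: 8.7
eef_pos: [0.5311, 0.1913, 0.134]
tcp_rot: [-0.545, 0.552, 0.449, -0.445]
force: [0.4, -0.5, -0.1]
width: 1.0
```

Emit:
{"api": "play_rows", "payload": {"motion": [4,0,0,0,1,4,0,0,0,1,4,0,0,0,1]}}

```text
time: 8.95
eef_pos: [0.5311, 0.1948, 0.1329]
tcp_rot: [-0.545, 0.551, 0.448, -0.446]
force: [0.1, -0.5, -0.1]
width: 1.003
```

```bash
python3 -c "
from h import *
go(OBJ['long'],.012)"
```

```text
shift [ -0.8 120.9   1.2] roll opts [-3.14e+00  1.00e-03] tcp [0.5311 0.1948 0.1329] q [ 0.22  0.17  1.78 -0.01  1.19 -1.15] ydown [ 0.009 -0.005 -1.   ] w 1.003 F [ 0.1 -0.5 -0.1] t 8.95
```

Emit:
{"api": "play_rows", "payload": {"motion": [-1,20,1,0,1,-1,42,1,0,1,-1,64,1,0,1,-1,84,1,0,1,-1,100,1,0,1,-1,110,1,0,1,-1,112,1,0,1,-1,112,1,0,1]}}

```text
time: 9.62
eef_pos: [0.5306, 0.1921, 0.0205]
tcp_rot: [-0.545, 0.551, 0.447, -0.446]
force: [0.2, -0.4, 0.7]
width: 1.0
```

```bash
python3 -c "
from h import *
go(OBJ['long'],.012)
from station import bot
for n in('scene',):
  d=bot.get_image(n); im=cv2.cvtColor(d['img'],cv2.COLOR_RGB2BGR)
  im=im[100:250,240:400]
  cv2.imwrite('pics/g_%s.png'%n,cv2.convertScaleAbs(cv2.resize(im,None,fx=4,fy=4,interpolation=2),alpha=1.6))
"
```

```text
shift [1.5 8.5 0.1] roll opts [ 3.141 -0.   ] tcp [0.5306 0.1921 0.0205] q [ 0.21  0.32  1.84 -0.01  0.98 -1.15] ydown [ 0.007 -0.005 -1.   ] w 1.0 F [ 0.2 -0.4  0.7] t 9.6167
```

View pics/g_scene.png

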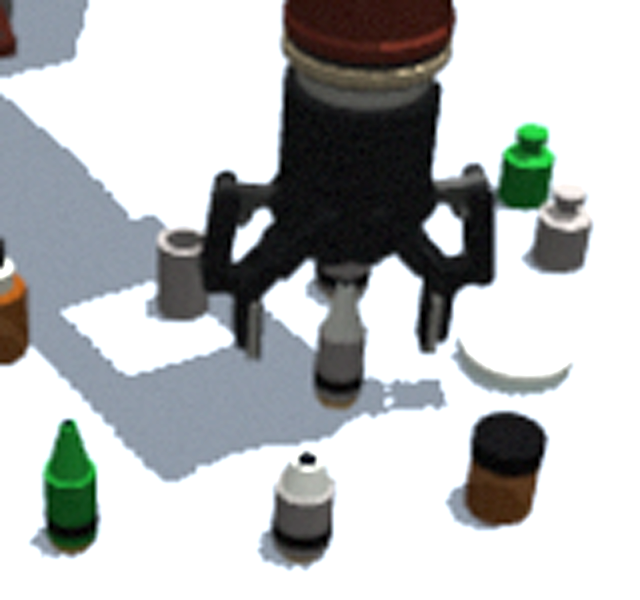

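Centred between the jaws: object at (340,350), jaws at about (250,330) and (432,320). Going down and closing.

Emit:
{"api": "play_rows", "payload": {"motion": [1,5,0,0,1,1,9,0,0,1,1,9,0,0,0.5,1,9,0,0,-1,1,9,0,0,-1,1,9,0,0,-1,1,9,0,0,-1,1,9,0,0,-1,1,9,0,0,-1,1,9,0,0,-1]}}

```text
time: 10.5
eef_pos: [0.5319, 0.1936, 0.0129]
tcp_rot: [-0.545, 0.552, 0.448, -0.445]
force: [-2.1, 0.1, 3.0]
width: 0.29
```

Emit:
{"api": "play_rows", "payload": {"motion": [0,0,0,0,-1,0,-10,0,0,-1,0,-25,0,0,-1,0,-45,0,0,-1,0,-65,0,0,-1,0,-85,0,0,-1,0,-105,0,0,-1,0,-120,0,0,-1,0,-125,0,0,-1,0,-125,0,0,-1]}}

```text
time: 11.33
eef_pos: [0.5317, 0.1945, 0.1398]
tcp_rot: [-0.544, 0.552, 0.449, -0.444]
force: [0.2, 0.3, -0.7]
width: 0.285
```

```bash
python3 -c "
from h import *
go(BAY['long'],.137)"
```

```text
shift [-400.2    4.4  -76.1] roll opts [-3.141  0.   ] tcp [0.5317 0.1945 0.1398] q [ 0.22  0.16  1.78 -0.01  1.19 -1.15] ydown [ 0.013 -0.004 -1.   ] w 0.285 F [ 0.2  0.3 -0.7] t 11.3333
```

Emit:
{"api": "play_rows", "payload": {"motion": [-15,0,-3,0,-1,-48,0,-9,0,-1,-86,0,-16,0,-1,-125,0,-24,0,-1,-165,0,-31,0,-1,-205,0,-39,0,-1,-245,0,-47,0,-1,-285,1,-54,0,-1,-323,2,-61,0,-1,-356,3,-68,0,-1]}}

```text
time: 12.17
eef_pos: [0.525, -0.17, 0.1365]
tcp_rot: [-0.545, 0.552, 0.449, -0.444]
force: [0.6, 0.8, -1.2]
width: 0.288
```

```bash
python3 -c "
from h import *
go(BAY['long'],.137)"
```

```text
shift [-41.8  -0.3  -9.2] roll opts [ 3.141e+00 -1.000e-03] tcp [ 0.525  -0.17    0.1365] q [-0.46  0.13  1.82  0.    1.19 -1.82] ydown [ 0.011 -0.003 -1.   ] w 0.288 F [ 0.6  0.8 -1.2] t 12.1667
```

Emit:
{"api": "play_rows", "payload": {"motion": [-25,0,-6,0,-1,-39,0,-9,0,-1,-42,0,-9,0,-1,-42,0,-9,0,-1,-42,0,-9,0,-1]}}

```text
time: 12.58
eef_pos: [0.5248, -0.2116, 0.1358]
tcp_rot: [-0.546, 0.551, 0.449, -0.444]
force: [0.4, 1.2, -1.3]
width: 0.29
```

```bash
python3 -c "
from h import *
go(BAY['long'],.017)"
```

```text
shift [ -1.  118.8   0.2] roll opts [ 3.141 -0.   ] tcp [ 0.5248 -0.2116  0.1358] q [-0.52  0.16  1.78  0.    1.19 -1.89] ydown [ 0.009 -0.002 -1.   ] w 0.29 F [ 0.4  1.2 -1.3] t 12.5833
```

Emit:
{"api": "play_rows", "payload": {"motion": [-1,15,0,0,-1,-1,35,0,0,-1,-1,55,0,0,-1,-1,75,0,0,-1,-1,92,0,0,-1,-1,104,0,0,-1,-1,112,0,0,-1,-1,114,0,0,-1,-1,114,0,0,-1]}}

```text
time: 13.33
eef_pos: [0.5257, -0.2121, 0.0216]
tcp_rot: [-0.546, 0.55, 0.449, -0.445]
force: [0.0, 0.4, -1.2]
width: 0.289
```

```bash
python3 -c "
from h import *
go(BAY['long'],.017)
from station import bot
for n in('scene',):
  d=bot.get_image(n); im=cv2.cvtColor(d['img'],cv2.COLOR_RGB2BGR)
  im=im[120:290,60:220] if n=='scene' else im[120:250,300:450]
  cv2.imwrite('pics/i_%s.png'%n,cv2.convertScaleAbs(cv2.resize(im,None,fx=4,fy=3.5,interpolation=2),alpha=1.6))
"
```

```text
shift [-0.6  4.6  0.1] roll opts [-3.141  0.   ] tcp [ 0.5257 -0.2121  0.0216] q [-0.52  0.32  1.83  0.    0.98 -1.89] ydown [ 0.009 -0.001 -1.   ] w 0.289 F [ 0.   0.4 -1.2] t 13.3333
```

View pics/i_scene.png

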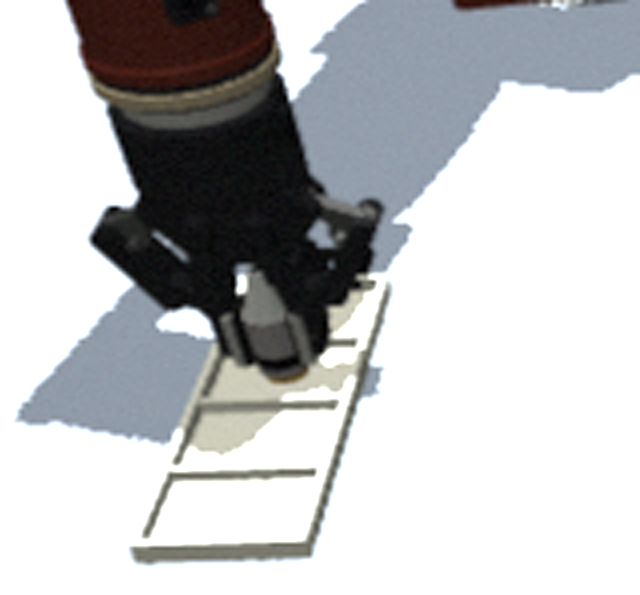

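Emit:
{"api": "play_rows", "payload": {"motion": [0,2,0,0,-1,0,4,0,0,-1,0,5,0,0,-1,0,5,0,0,-1,0,5,0,0,-1]}}

```text
time: 13.8
eef_pos: [0.5263, -0.2128, 0.0175]
tcp_rot: [-0.545, 0.551, 0.449, -0.444]
force: [0.0, 0.4, -1.4]
width: 0.29
```

Emit:
{"api": "play_rows", "payload": {"motion": [0,1,0,0,-1,0,2,0,0,-1,0,2,0,0,-1]}}

```text
time: 14.05
eef_pos: [0.5266, -0.213, 0.0168]
tcp_rot: [-0.545, 0.551, 0.449, -0.444]
force: [-3.2, 1.8, 9.0]
width: 0.287
```

Contact felt (9 N up); release and rise.

Emit:
{"api": "play_rows", "payload": {"motion": [0,0,0,0,-0.2,0,0,0,0,0,0,0,0,0,0.2,0,0,0,0,0.3,0,-10,0,0,0.3,0,-30,0,0,0.3,0,-55,0,0,0.5,0,-80,0,0,1,0,-105,0,0,1,0,-120,0,0,1]}}

```text
time: 14.88
eef_pos: [0.5266, -0.2134, 0.1407]
tcp_rot: [-0.544, 0.552, 0.449, -0.444]
force: [0.7, -0.4, 0.6]
width: 0.998
```

```bash
python3 -c "
from h import *
go(OBJ['mid'],.13)
from station import bot
for n in('scene',):
  d=bot.get_image(n); im=cv2.cvtColor(d['img'],cv2.COLOR_RGB2BGR)
  im=im[120:290,60:220] if n=='scene' else im[120:250,300:450]
  cv2.imwrite('pics/j_%s.png'%n,cv2.convertScaleAbs(cv2.resize(im,None,fx=4,fy=3.5,interpolation=2),alpha=1.6))
"
```

```text
shift [365.7  10.7 -36.9] roll opts [-3.141  0.   ] tcp [ 0.5266 -0.2134  0.1407] q [-0.53  0.16  1.78  0.    1.19 -1.89] ydown [ 0.014 -0.004 -1.   ] w 0.998 F [ 0.7 -0.4  0.6] t 14.8833
```

View pics/j_scene.png

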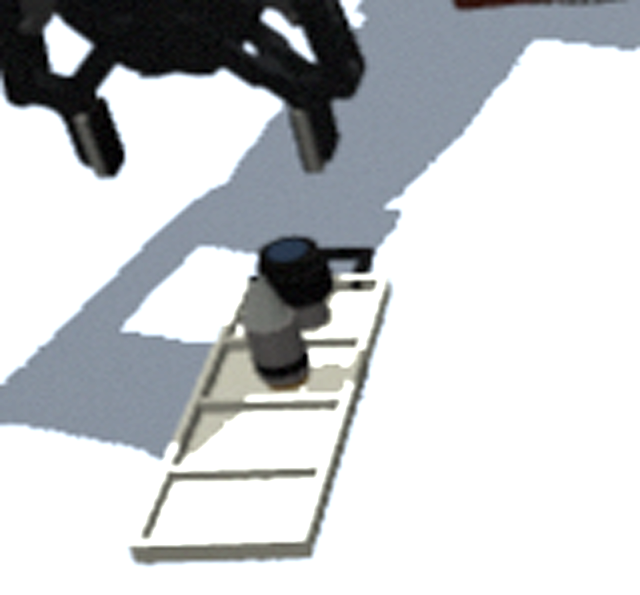

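Emit:
{"api": "play_rows", "payload": {"motion": [39,0,-4,0,1,78,0,-8,0,1,118,0,-12,0,1,158,0,-16,0,1,198,0,-20,0,1,238,0,-24,0,1,278,0,-28,0,1,318,0,-32,0,1,350,0,-35,0,1,366,5,-37,0,1]}}

```text
time: 15.77
eef_pos: [0.6392, 0.141, 0.1389]
tcp_rot: [-0.542, 0.553, 0.452, -0.443]
force: [-0.1, -0.4, 0.2]
width: 0.999
```

Emit:
{"api": "play_rows", "payload": {"motion": [0,0,0,0,1,0,0,0,0,1,0,0,0,0,1]}}

```text
time: 16.02
eef_pos: [0.6387, 0.1398, 0.1384]
tcp_rot: [-0.542, 0.553, 0.451, -0.444]
force: [0.4, -0.0, 0.4]
width: 1.003
```

```bash
python3 -c "
from h import *
go(OBJ['mid'],.012)"
```

```text
shift [ -2.6 126.3   3.8] roll opts [-3.139e+00  3.000e-03] tcp [0.6387 0.1398 0.1384] q [ 0.1   0.35  1.55 -0.01  1.23 -1.27] ydown [ 0.018 -0.006 -1.   ] w 1.003 F [ 0.4 -0.   0.4] t 16.0167
```

Emit:
{"api": "play_rows", "payload": {"motion": [-2,20,2,0,1,-3,42,4,0,1,-3,64,4,0,1,-3,84,4,0,1,-3,102,4,0,1,-3,114,4,0,1,-3,118,4,0,1,-3,118,4,0,1]}}

```text
time: 16.68
eef_pos: [0.6355, 0.1356, 0.0193]
tcp_rot: [-0.543, 0.553, 0.45, -0.444]
force: [-0.5, 0.2, -0.6]
width: 0.999
```

```bash
python3 -c "
from h import *
go(OBJ['mid'],.012)
from station import bot
for n in('scene',):
  d=bot.get_image(n); im=cv2.cvtColor(d['img'],cv2.COLOR_RGB2BGR)
  im=im[100:250,240:400]
  cv2.imwrite('pics/k_%s.png'%n,cv2.convertScaleAbs(cv2.resize(im,None,fx=4,fy=4,interpolation=2),alpha=1.6))
"
```

```text
shift [ 1.9  7.3 -0.8] roll opts [-3.14e+00  1.00e-03] tcp [0.6355 0.1356 0.0193] q [ 0.09  0.49  1.61 -0.01  1.03 -1.27] ydown [ 0.016 -0.006 -1.   ] w 0.999 F [-0.5  0.2 -0.6] t 16.6833
```

View pics/k_scene.png

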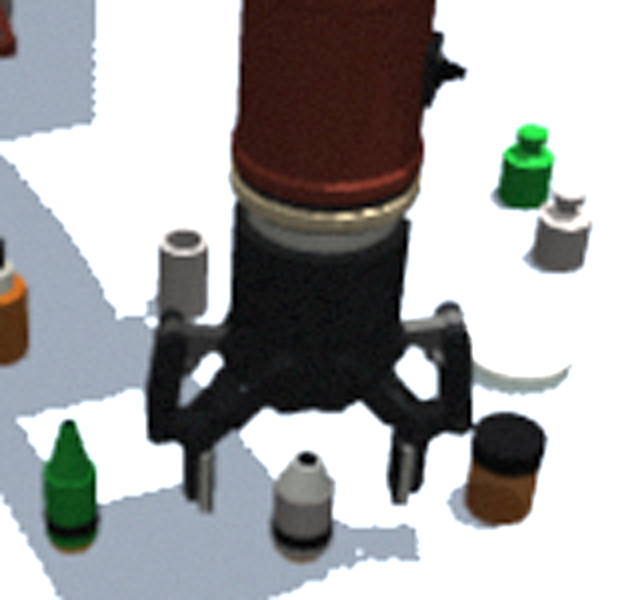

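Objective at (303,505), jaws at about (205,480) and (402,475): centred, and clear of the jar.

Emit:
{"api": "play_rows", "payload": {"motion": [2,5,-1,0,1,2,8,-1,0,1,2,8,-1,0,0.5,2,8,-1,0,-1,2,8,-1,0,-1,2,8,-1,0,-1,2,8,-1,0,-1,2,8,-1,0,-1,2,8,-1,0,-1,2,8,-1,0,-1]}}

```text
time: 17.57
eef_pos: [0.6385, 0.1379, 0.0131]
tcp_rot: [-0.542, 0.554, 0.451, -0.443]
force: [0.2, 0.1, 2.0]
width: 0.319
```

Emit:
{"api": "play_rows", "payload": {"motion": [0,0,0,0,-1,0,-10,0,0,-1,0,-25,0,0,-1,0,-45,0,0,-1,0,-65,0,0,-1,0,-85,0,0,-1,0,-105,0,0,-1,0,-120,0,0,-1,0,-125,0,0,-1,0,-125,0,0,-1]}}

```text
time: 18.4
eef_pos: [0.6375, 0.1388, 0.1412]
tcp_rot: [-0.541, 0.555, 0.452, -0.442]
force: [0.5, -0.0, -2.1]
width: 0.323
```

```bash
python3 -c "
from h import *
go(BAY['mid'],.137)"
```

```text
shift [-366.9    4.7  -12.6] roll opts [-3.14e+00  2.00e-03] tcp [0.6375 0.1388 0.1412] q [ 0.1   0.34  1.55 -0.01  1.22 -1.27] ydown [ 0.024 -0.005 -1.   ] w 0.323 F [ 0.5 -0.  -2.1] t 18.4
```

Emit:
{"api": "play_rows", "payload": {"motion": [-15,0,-1,0,-1,-45,0,-2,0,-1,-82,0,-3,0,-1,-120,0,-4,0,-1,-158,0,-5,0,-1,-196,0,-7,0,-1,-234,0,-8,0,-1,-272,1,-9,0,-1,-308,2,-10,0,-1,-336,3,-11,0,-1]}}

```text
time: 19.23
eef_pos: [0.5788, -0.1957, 0.1372]
tcp_rot: [-0.542, 0.554, 0.451, -0.442]
force: [1.1, 0.2, -0.6]
width: 0.324
```

Emit:
{"api": "play_rows", "payload": {"motion": [-12,0,-1,0,-1,-23,0,-1,0,-1,-23,0,-1,0,-1,-23,0,-1,0,-1]}}

```text
time: 19.57
eef_pos: [0.5749, -0.2178, 0.1366]
tcp_rot: [-0.543, 0.554, 0.451, -0.442]
force: [0.4, 0.1, -1.2]
width: 0.319
```

```bash
python3 -c "
from h import *
go(BAY['mid'],.017)"
```

```text
shift [ -5.1 119.7  -0.2] roll opts [ 3.141 -0.   ] tcp [ 0.5749 -0.2178  0.1366] q [-0.49  0.26  1.66  0.01  1.2  -1.86] ydown [ 0.02  -0.004 -1.   ] w 0.319 F [ 0.4  0.1 -1.2] t 19.5667
```

Emit:
{"api": "play_rows", "payload": {"motion": [-3,15,0,0,-1,-5,35,0,0,-1,-5,55,0,0,-1,-5,75,0,0,-1,-5,92,0,0,-1,-5,104,0,0,-1,-5,112,0,0,-1,-5,115,0,0,-1,-5,115,0,0,-1]}}

```text
time: 20.32
eef_pos: [0.5762, -0.2223, 0.0213]
tcp_rot: [-0.543, 0.553, 0.451, -0.442]
force: [-0.2, 0.5, -0.5]
width: 0.321
```

```bash
python3 -c "
from h import *
go(BAY['mid'],.017)
from station import bot
for n in('scene',):
  d=bot.get_image(n); im=cv2.cvtColor(d['img'],cv2.COLOR_RGB2BGR)
  im=im[120:290,60:220] if n=='scene' else im[120:250,300:450]
  cv2.imwrite('pics/l_%s.png'%n,cv2.convertScaleAbs(cv2.resize(im,None,fx=4,fy=3.5,interpolation=2),alpha=1.6))
"
```

```text
shift [-0.9  4.3 -0.3] roll opts [-3.141e+00  1.000e-03] tcp [ 0.5762 -0.2223  0.0213] q [-0.5   0.42  1.7   0.01  1.   -1.87] ydown [ 0.02  -0.004 -1.   ] w 0.321 F [-0.2  0.5 -0.5] t 20.3167
```

View pics/l_scene.png

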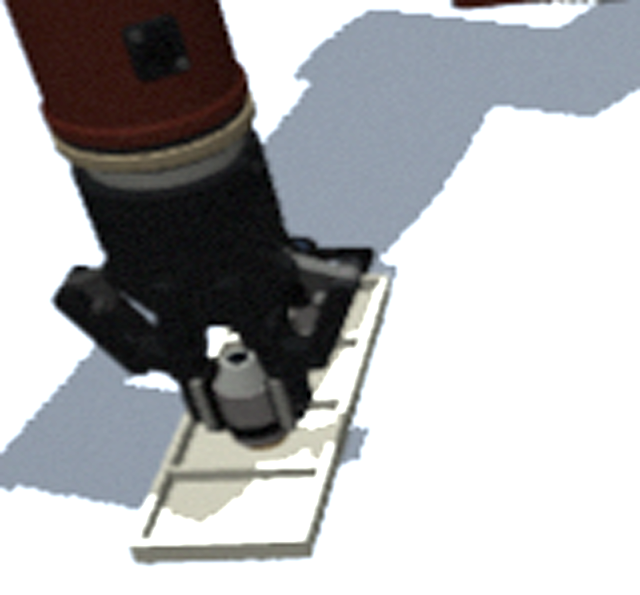

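Emit:
{"api": "play_rows", "payload": {"motion": [0,2,0,0,-1,0,4,0,0,-1,0,5,0,0,-1,0,5,0,0,-1,0,5,0,0,-1]}}

```text
time: 20.78
eef_pos: [0.5769, -0.223, 0.0173]
tcp_rot: [-0.542, 0.554, 0.451, -0.442]
force: [-0.1, -0.1, -1.0]
width: 0.324
```

Emit:
{"api": "play_rows", "payload": {"motion": [0,1,0,0,-1,0,2,0,0,-1,0,2,0,0,-1]}}

```text
time: 21.03
eef_pos: [0.5772, -0.2231, 0.017]
tcp_rot: [-0.542, 0.554, 0.451, -0.442]
force: [-4.3, 2.5, 9.8]
width: 0.319
```

Emit:
{"api": "play_rows", "payload": {"motion": [0,0,0,0,-0.2,0,0,0,0,0,0,0,0,0,0.2,0,0,0,0,0.4,0,-10,0,0,0.4,0,-30,0,0,0.4,0,-55,0,0,0.5,0,-80,0,0,1,0,-105,0,0,1,0,-120,0,0,1]}}

```text
time: 21.87
eef_pos: [0.5758, -0.2232, 0.141]
tcp_rot: [-0.541, 0.555, 0.452, -0.441]
force: [0.5, 1.1, -0.3]
width: 1.0
```

```bash
python3 -c "
from h import *
go(OBJ['short'],.13)
from station import bot
for n in('scene',):
  d=bot.get_image(n); im=cv2.cvtColor(d['img'],cv2.COLOR_RGB2BGR)
  im=im[120:290,60:220] if n=='scene' else im[120:250,300:450]
  cv2.imwrite('pics/m_%s.png'%n,cv2.convertScaleAbs(cv2.resize(im,None,fx=4,fy=3.5,interpolation=2),alpha=1.6))
"
```

```text
shift [415.9   4.7 225.7] roll opts [-3.141  0.   ] tcp [ 0.5758 -0.2232  0.141 ] q [-0.5   0.26  1.65  0.01  1.2  -1.87] ydown [ 0.025 -0.006 -1.   ] w 1.0 F [ 0.5  1.1 -0.3] t 21.8667
```

View pics/m_scene.png

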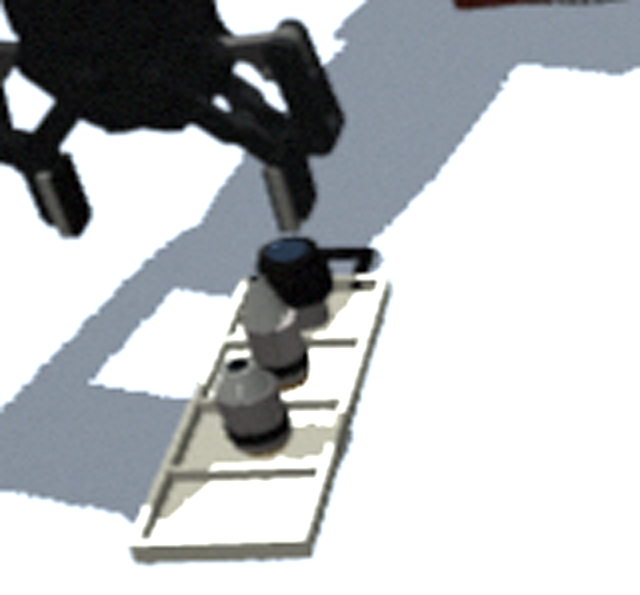

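Emit:
{"api": "play_rows", "payload": {"motion": [34,0,18,0,1,68,0,37,0,1,103,0,56,0,1,138,0,75,0,1,173,0,94,0,1,208,0,113,0,1,243,0,132,0,1,278,0,151,0,1,313,0,170,0,1,340,0,185,0,1]}}

```text
time: 22.75
eef_pos: [0.4633, 0.1487, 0.1374]
tcp_rot: [-0.539, 0.556, 0.453, -0.441]
force: [0.2, -0.4, -0.9]
width: 0.999
```

```bash
python3 -c "
from h import *
go(OBJ['short'],.13)"
```

```text
shift [74.4  6.1 40.4] roll opts [-3.14e+00  1.00e-03] tcp [0.4633 0.1487 0.1374] q [ 0.16 -0.04  1.99 -0.01  1.17 -1.21] ydown [ 0.028 -0.008 -1.   ] w 0.999 F [ 0.2 -0.4 -0.9] t 22.75
```

Emit:
{"api": "play_rows", "payload": {"motion": [30,2,16,0,1,58,4,32,0,1,72,6,39,0,1,74,6,40,0,1,74,6,40,0,1,74,6,40,0,1]}}

```text
time: 23.25
eef_pos: [0.4393, 0.2287, 0.13]
tcp_rot: [-0.539, 0.556, 0.453, -0.441]
force: [-0.3, -1.1, 0.0]
width: 0.998
```

```bash
python3 -c "
from h import *
go(OBJ['short'],.011)"
```

```text
shift [  1.1 119.    4.1] roll opts [-3.14e+00  1.00e-03] tcp [0.4393 0.2287 0.13  ] q [ 0.33 -0.01  1.97 -0.02  1.15 -1.03] ydown [ 0.028 -0.008 -1.   ] w 0.998 F [-0.3 -1.1  0. ] t 23.25
```

Emit:
{"api": "play_rows", "payload": {"motion": [1,20,2,0,1,1,42,4,0,1,1,64,4,0,1,1,84,4,0,1,1,100,4,0,1,1,109,4,0,1,1,110,4,0,1,1,110,4,0,1]}}

```text
time: 23.92
eef_pos: [0.4389, 0.2287, 0.0199]
tcp_rot: [-0.54, 0.557, 0.452, -0.441]
force: [-0.4, 0.9, 0.4]
width: 1.002
```

```bash
python3 -c "
from h import *
go(OBJ['short'],.011)
from station import bot
for n in('scene',):
  d=bot.get_image(n); im=cv2.cvtColor(d['img'],cv2.COLOR_RGB2BGR)
  im=im[100:250,240:400]
  cv2.imwrite('pics/n_%s.png'%n,cv2.convertScaleAbs(cv2.resize(im,None,fx=4,fy=4,interpolation=2),alpha=1.6))
"
```

```text
shift [0.9 8.9 0.4] roll opts [-3.141  0.   ] tcp [0.4389 0.2287 0.0199] q [ 0.33  0.17  2.03 -0.02  0.92 -1.02] ydown [ 0.027 -0.009 -1.   ] w 1.002 F [-0.4  0.9  0.4] t 23.9167
```

View pics/n_scene.png

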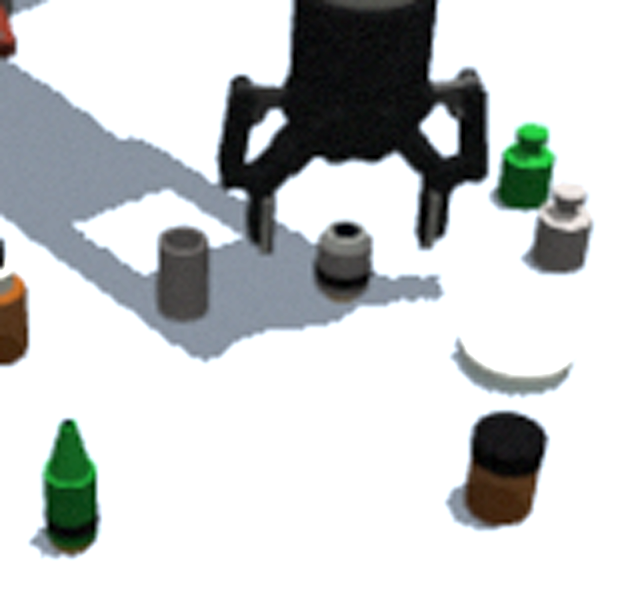

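Centred: short objective at (344,265), jaws at about (265,225) and (430,220), and clear of the tube and weight.

Emit:
{"api": "play_rows", "payload": {"motion": [1,5,0,0,1,1,9,0,0,1,1,9,0,0,0.5,1,9,0,0,-1,1,9,0,0,-1,1,9,0,0,-1,1,9,0,0,-1,1,9,0,0,-1,1,9,0,0,-1,1,9,0,0,-1]}}

```text
time: 24.8
eef_pos: [0.4404, 0.2302, 0.0121]
tcp_rot: [-0.539, 0.557, 0.453, -0.44]
force: [-0.5, 0.1, 4.4]
width: 0.348
```

Emit:
{"api": "play_rows", "payload": {"motion": [0,0,0,0,-1,0,-10,0,0,-1,0,-25,0,0,-1,0,-45,0,0,-1,0,-65,0,0,-1,0,-85,0,0,-1,0,-105,0,0,-1,0,-120,0,0,-1,0,-125,0,0,-1,0,-125,0,0,-1]}}

```text
time: 25.63
eef_pos: [0.4376, 0.2316, 0.1388]
tcp_rot: [-0.539, 0.557, 0.454, -0.439]
force: [-0.1, 0.4, -1.5]
width: 0.349
```

```bash
python3 -c "
from h import *
go(BAY['short'],.137)
from station import bot
for n in('scene',):
  d=bot.get_image(n); im=cv2.cvtColor(d['img'],cv2.COLOR_RGB2BGR)
  im=im[50:250,240:400]
  cv2.imwrite('pics/o_%s.png'%n,cv2.convertScaleAbs(cv2.resize(im,None,fx=3,fy=3,interpolation=2),alpha=1.6))"
```

```text
shift [-417.5   11.2 -279.5] roll opts [-3.141e+00  1.000e-03] tcp [0.4376 0.2316 0.1388] q [ 0.34 -0.02  1.97 -0.02  1.17 -1.02] ydown [ 0.033 -0.007 -0.999] w 0.349 F [-0.1  0.4 -1.5] t 25.6333
```

View pics/o_scene.png

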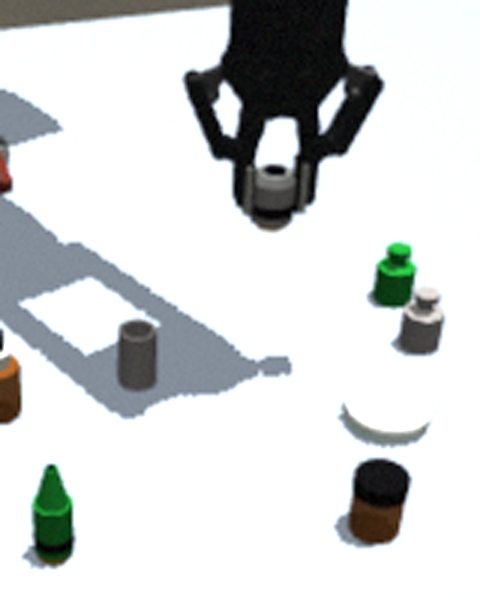

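Emit:
{"api": "play_rows", "payload": {"motion": [-12,0,-8,0,-1,-40,1,-27,0,-1,-72,2,-48,0,-1,-105,3,-70,0,-1,-138,4,-92,0,-1,-171,5,-114,0,-1,-204,5,-136,0,-1,-237,6,-158,0,-1,-270,7,-180,0,-1,-300,8,-200,0,-1]}}

```text
time: 26.52
eef_pos: [0.5716, -0.1051, 0.134]
tcp_rot: [-0.54, 0.556, 0.453, -0.44]
force: [0.2, 1.2, -1.6]
width: 0.355
```

```bash
python3 -c "
from h import *
go(BAY['short'],.137)"
```

```text
shift [-114.7   -0.6  -80.7] roll opts [ 3.141 -0.   ] tcp [ 0.5716 -0.1051  0.134 ] q [-0.32  0.18  1.76  0.    1.17 -1.69] ydown [ 0.028 -0.007 -1.   ] w 0.355 F [ 0.2  1.2 -1.6] t 26.5167
```

Emit:
{"api": "play_rows", "payload": {"motion": [-30,0,-21,0,-1,-60,0,-42,0,-1,-88,0,-62,0,-1,-106,0,-75,0,-1,-115,0,-81,0,-1,-115,0,-81,0,-1,-115,0,-81,0,-1]}}

```text
time: 27.1
eef_pos: [0.6266, -0.2333, 0.1346]
tcp_rot: [-0.541, 0.555, 0.452, -0.441]
force: [-0.5, 0.5, -2.3]
width: 0.355
```

```bash
python3 -c "
from h import *
go(BAY['short'],.016)"
```

```text
shift [ -0.4 118.5   2.1] roll opts [ 3.141e+00 -1.000e-03] tcp [ 0.6266 -0.2333  0.1346] q [-0.48  0.38  1.51  0.01  1.22 -1.85] ydown [ 0.025 -0.005 -1.   ] w 0.355 F [-0.5  0.5 -2.3] t 27.1
```

Emit:
{"api": "play_rows", "payload": {"motion": [0,15,1,0,-1,0,35,2,0,-1,0,55,2,0,-1,0,75,2,0,-1,0,92,2,0,-1,0,104,2,0,-1,0,111,2,0,-1,0,113,2,0,-1,0,113,2,0,-1]}}

```text
time: 27.85
eef_pos: [0.6273, -0.2327, 0.0214]
tcp_rot: [-0.541, 0.555, 0.452, -0.441]
force: [-0.4, 0.5, -0.5]
width: 0.357
```

```bash
python3 -c "
from h import *
go(BAY['short'],.016)
from station import bot
for n in('scene',):
  d=bot.get_image(n); im=cv2.cvtColor(d['img'],cv2.COLOR_RGB2BGR)
  im=im[120:290,60:220] if n=='scene' else im[120:250,300:450]
  cv2.imwrite('pics/p_%s.png'%n,cv2.convertScaleAbs(cv2.resize(im,None,fx=4,fy=3.5,interpolation=2),alpha=1.6))
"
```

```text
shift [-1.   5.4 -0.2] roll opts [ 3.141 -0.   ] tcp [ 0.6273 -0.2327  0.0214] q [-0.48  0.52  1.56  0.01  1.04 -1.85] ydown [ 0.025 -0.005 -1.   ] w 0.357 F [-0.4  0.5 -0.5] t 27.85
```

View pics/p_scene.png

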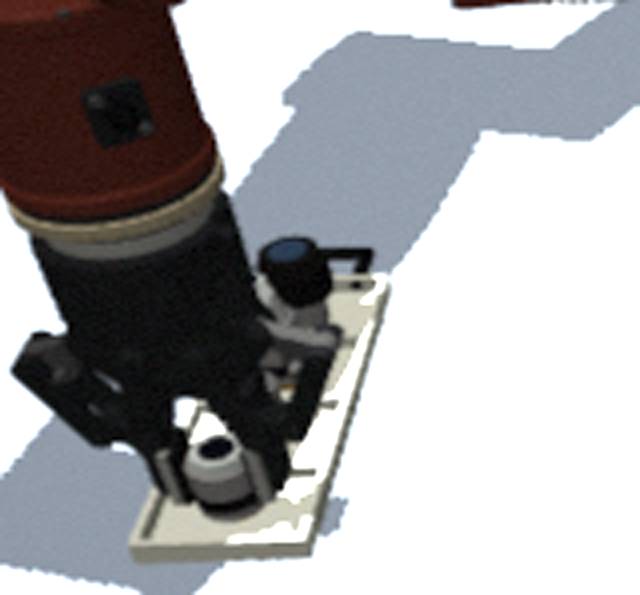

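Emit:
{"api": "play_rows", "payload": {"motion": [-1,2,0,0,-1,-1,4,0,0,-1,-1,5,0,0,-1,-1,5,0,0,-1,-1,5,0,0,-1]}}

```text
time: 28.32
eef_pos: [0.6278, -0.2343, 0.0174]
tcp_rot: [-0.541, 0.556, 0.452, -0.441]
force: [0.9, -0.7, -1.5]
width: 0.356
```

Emit:
{"api": "play_rows", "payload": {"motion": [0,1,0,0,-1,0,2,0,0,-1,0,2,0,0,-1]}}

```text
time: 28.57
eef_pos: [0.6281, -0.2345, 0.0162]
tcp_rot: [-0.541, 0.556, 0.452, -0.44]
force: [-2.1, 0.8, 4.3]
width: 0.356
```

Emit:
{"api": "play_rows", "payload": {"motion": [0,0,0,0,-0.2,0,0,0,0,0,0,0,0,0,0.2,0,0,0,0,0.4,0,-10,0,0,0.4,0,-30,0,0,0.4,0,-55,0,0,0.5,0,-80,0,0,1,0,-105,0,0,1,0,-120,0,0,1]}}

```text
time: 29.4
eef_pos: [0.6263, -0.2344, 0.1405]
tcp_rot: [-0.539, 0.557, 0.453, -0.44]
force: [0.2, -0.8, 0.2]
width: 1.0
```

Emit:
{"api": "play_rows", "payload": {"motion": [20,-20,0,0,1,50,-40,0,0,1,90,-50,0,0,1,130,-50,0,0,1,170,-50,0,0,1,200,-50,0,0,1,200,-50,0,0,1,200,-50,0,0,1]}}

```text
time: 30.07
eef_pos: [0.6655, -0.0362, 0.1909]
tcp_rot: [-0.538, 0.556, 0.454, -0.441]
force: [-0.1, -1.0, -0.8]
width: 0.997
```

```bash
python3 - <<'E'
from h import *
from station import bot
D={}
for n in('scene','top'):
  d=D[n]=bot.get_image(n); im=cv2.cvtColor(d['img'],cv2.COLOR_RGB2BGR)
  cv2.imwrite('pics/q_%s.png'%n,cv2.convertScaleAbs(im,alpha=1.6))
cs=cloud(D['scene']).reshape(-1,3);ct=cloud(D['top']).reshape(-1,3)
R={"mid":(.0145,.014,.046),"long":(.013,.014,.05),"eye":(.018,.028,.046),"short":(.016,.014,.04)}
for n,(r,a,b) in R.items():
  p=BAY[n]
  for l,c in(("s",cs),("t",ct)):
    q=c[np.hypot(*(c[:,:2]-p).T)<r+.012];top=q[:,2].max() if len(q) else 0;q=q[(q[:,2]>a+.004)&(q[:,2]<b)]
    if len(q)<8: print(n,l,len(q));continue
    f=least_squares(lambda x:np.hypot(q[:,0]-x[0],q[:,1]-x[1])-r,p,loss="soft_l1",f_scale=.002)
    e=f.x-C;print(n,l,"caddy xy",(e@ux).round(4),(e@uy).round(4),len(q),"rms",np.sqrt(np.mean(f.fun**2)).round(4),"top",top.round(3))
print(bot.get_obs()["time"],bot.get_obs()["eef_pos"])
E
```

```text
mid s caddy xy -0.0254 0.0014 205 rms 0.0011 top 0.062
mid t caddy xy -0.0253 -0.0015 75 rms 0.0012 top 0.064
long s caddy xy 0.0262 0.0015 181 rms 0.0012 top 0.079
long t caddy xy 0.026 -0.0014 64 rms 0.0009 top 0.08
eye s caddy xy 0.0783 0.0024 88 rms 0.0011 top 0.058
eye t caddy xy 0.078 -0.0007 36 rms 0.001 top 0.061
short s caddy xy -0.0774 0.0021 200 rms 0.0011 top 0.048
short t caddy xy -0.0778 -0.0006 75 rms 0.001 top 0.052
30.1667 [ 0.66521013 -0.03867812  0.19056177]
```

View pics/q_scene.png

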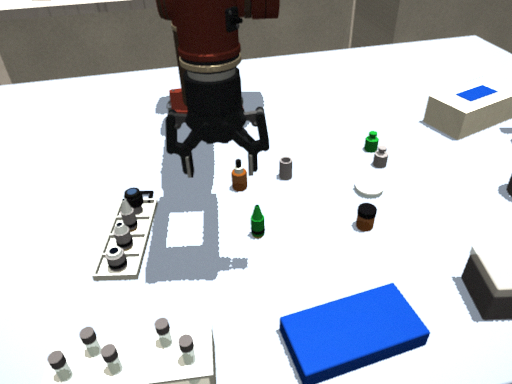

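View pics/q_top.png

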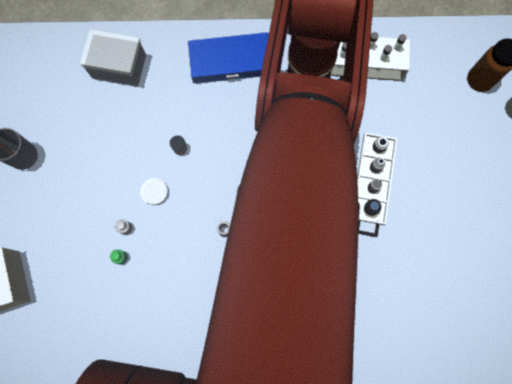

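Emit:
{"api": "play_rows", "payload": {"motion": [0,0,0,0,1,0,0,0,0,1,0,0,0,0,1,0,0,0,0,1]}}

```text
time: 30.5
eef_pos: [0.6651, -0.0397, 0.1906]
tcp_rot: [-0.539, 0.558, 0.453, -0.44]
force: [0.3, -0.1, 1.2]
width: 1.0
```

```bash
python3 -c "
from station import bot
print(bot.job_done())"
```

```text
the job is handed in; nothing more can be done
None
```

I picked up the eyepiece and the long, middle and short objectives in turn and set each upright in its bay, in that order from the handle. I handed the job in at about 30.5 s of the 128 s allowed, and no verdict is reported.

- **Placement:** the last measurements put each of the four within about 1 mm of its bay centre in x and 2.5 mm in y. Their tops read 4–9 mm above the heights given, which fits standing on the 4 mm bay floor plus the depth bias.
- **Bystanders:** the tube, weight, jar, dish, dropper bottle and both green look-alikes looked upright and unmoved in the last scene picture. I compared those by eye, not by a new measurement. The arm hid the dropper bottle and the green objective in the top view, so for those two I relied on the scene view alone.
- **Disagreements:** the two cameras differ by about 3 mm in y throughout, so I used their average. My first caddy fit was about 30 mm off because the search area cut it short. The overlay check showed this, and I corrected it before moving anything. The tool also drifted to about 0.03 rad of tilt over the run, well inside the 0.12 rad limit.

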